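# Fill the caddy with the parts of one bolted joint

### The job

Put together the parts for one joint in the steel caddy: the thick bolt lying in the red bin, the drilled steel block flat in the green bin, and both bright nuts in the blue bin, each lying flat on the bin's floor and not on top of one another. Leave the rusty brown nut and the thinner bolt on the bench where they lie.

Things in the scene. Friction and masses are not known exactly. Their poses are not given: they have to be found in the camera images.
- bin_red: red plastic bin, 106 x 104 x 26 mm high outside, open at the top, walls and floor 3 mm thick (inside 100 along x by 98 along y, 23 deep). One of three that stand close together in a row along y in a low, fixed steel caddy, in any order; the bins cannot move. Origin: centre of its underside, which is 3 mm above the bench; z up
- bin_green: green plastic bin, 106 x 104 x 26 mm high outside, open at the top, walls and floor 3 mm thick (inside 100 along x by 98 along y, 23 deep). One of three that stand close together in a row along y in a low, fixed steel caddy, in any order; the bins cannot move. Origin: centre of its underside, which is 3 mm above the bench; z up
- bin_blue: blue plastic bin, 106 x 104 x 26 mm high outside, open at the top, walls and floor 3 mm thick (inside 100 along x by 98 along y, 23 deep). One of three that stand close together in a row along y in a low, fixed steel caddy, in any order; the bins cannot move. Origin: centre of its underside, which is 3 mm above the bench; z up
- bolt: thick bright steel hexagon bolt, 62 mm long, lying on the bench, about 80 g: shank 16 mm thick from y = -30 to +18 mm, its axis about 10 mm up; head 28 x 25 mm from y = +18 to +31 mm. Origin: at bench level, below the middle of its length and on its centre line; y along the bolt towards the head, z up
- block: bright steel block with three drilled holes in its top, 45 (x) by 75 (y) by 18 mm high, lying flat, about 0.46 kg. Origin: centre of its underside; z up
- nut_a: bright steel hexagon nut with a 16 mm hole, 24 mm across flats (along x), 27 mm across corners (along y), 13 mm high, lying flat on the bench, about 33 g. Origin: centre of its underside; z up along the hole. There are two alike
- nut_b: the other bright steel hexagon nut with a 16 mm hole, 24 mm across flats (along x), 27 mm across corners (along y), 13 mm high, lying flat on the bench, about 33 g. Origin: centre of its underside; z up along the hole
- brown_nut: look-alike to leave alone: dark brown rusty hexagon nut with a 16 mm hole, 24 mm across flats (along x), 27 mm across corners (along y), 13 mm high, lying flat on the bench, about 33 g. Origin: centre of its underside; z up along the hole
- thin_bolt: look-alike to leave alone: thinner bright steel hexagon bolt, 68 mm long, shank 12 mm thick, head 21 x 19 mm at its +y end, lying on the bench. Origin: at bench level, below the middle of its length; y along the bolt towards the head

How it is judged:
At the end, for the whole second after the job is handed in: Thick bolt lying in the red bin (within 47 mm of its centre in x, y), block flat in the green (30 mm), both bright nuts flat on the floor of the blue (40 mm), not stacked; flat means within 10 degrees, either face up; all at rest. Brown nut and thin bolt within 20 mm of their start (x of bolt in the frame of bin_red between -0.047 and 0.047 m and y of bolt in the frame of bin_red between -0.047 and 0.047 m and z of bolt in the frame of bin_red below 0.033 m and angle between bolt's own y axis and vertical between 1.25 and 1.9 rad and linear speed of each of bolt, block, nut_a, nut_b below 0.02 m/s and angular speed of each of bolt, block, nut_a, nut_b below 0.3 rad/s and x of block in the frame of bin_green between -0.03 and 0.03 m and y of block in the frame of bin_green between -0.03 and 0.03 m and ((angle between block's own z axis and vertical below 0.17 rad and z of block in the frame of bin_green below 0.009 m) or (angle between block's own z axis and vertical above 2.97 rad and z of block in the frame of bin_green below 0.027 m)) and x of nut_a in the frame of bin_blue between -0.04 and 0.04 m and y of nut_a in the frame of bin_blue between -0.04 and 0.04 m and ((angle between nut_a's own z axis and vertical below 0.17 rad and z of nut_a in the frame of bin_blue below 0.009 m) or (angle between nut_a's own z axis and vertical above 2.97 rad and z of nut_a in the frame of bin_blue below 0.022 m)) and x of nut_b in the frame of bin_blue between -0.04 and 0.04 m and y of nut_b in the frame of bin_blue between -0.04 and 0.04 m and ((angle between nut_b's own z axis and vertical below 0.17 rad and z of nut_b in the frame of bin_blue below 0.009 m) or (angle between nut_b's own z axis and vertical above 2.97 rad and z of nut_b in the frame of bin_blue below 0.022 m)) and distance of each of brown_nut, thin_bolt from where it was at the start of the episode below 0.02 m); the robot touches nothing.
It fails at once if the rusty brown nut is moved by more than 30 mm (distance of brown_nut from where it was at the start of the episode above 0.03 m).
It fails at once if the thinner bolt is moved by more than 30 mm (distance of thin_bolt from where it was at the start of the episode above 0.03 m).
It also fails if it takes over 120 s, if anything falls off the work surface, if the arm or the gripper's body presses on something with over 40 N, if the wrist force passes 120 N, or if a joint passes its speed limit or range.

### The arm

A 6-joint arm with a two-finger parallel gripper is mounted at the origin on the work surface; the furniture and walls round the work are solid. World frame = base frame: x ahead of the robot, y to its left, z up, the work surface at z = 0. Lengths are in m, angles in rad, forces in N, time in s.
With the tool pointing down it reaches from about 0.35 to 0.775 m from the base axis. Payload 5.5 kg.
Tool frame: the origin (TCP) lies on the front face of the gripper's body, between the roots of the fingers; the fingertips stand 73 mm ahead of it and the grasp point (between the pads) lies 54 mm ahead of it (tip_reach is the distance from the TCP to the fingertips, in m); z points along the fingers, y is the direction in which the jaws open and shut (so a half turn about z gives the same grasp; the last joint's range is limited). The gripper opens to 85 mm and grips with 20 to 120 N. Pads are 22 mm wide; open, the fingers measure 114 mm over their backs; the gripper's body (76 mm by 85 mm) begins 54 mm behind the grasp point. The pads swing forward as they close: fully open they stand 13 mm farther back than shut.
Start: joints at [-1.382, 0.313, 0.046, 1.304, 0, 1.431], TCP at [0.186, -0.544, 0.304] pointing down, gripper open.
Joint ranges: [-2.76, 2.76], [-0.86, 1.69], [-1.03, 1.26], [-2.2, 2.34], [-1.47, 1.5], [-3.14, 3.14]. Speed limits (rad/s): [2.57, 2.57, 3.14, 3.14, 3.14, 3.14].

### API

Orientations are given as a 3x3 rotation matrix whose columns are the frame's x, y, z axes.
In Python, from workcell import get_obs, read_camera, get_calibration, sign_off, look_for, tip_reach gives the robot as it stands.
- The arm moves only by the tool jog_arm, never from a script. Its argument "plan" is a list of rows, each an object with "translation": the shift along the world's x, y, z in mm, a list of three; "spin": the turn about the world's z in degrees. A call has 1 to 12 rows; each row is the pose to reach, as a shift and turn from the pose commanded when the call began; what a row does not reach only later rows make up. A row lasts 1/8 s, in which the tool goes at most 62.5 mm and 10.7 degrees, less where a joint would pass 70% of its speed; a pose out of reach is approached as far as the arm can. A call with a gripper value outside its range is refused whole. "claw" is the closure in counts, from 0 (fully open) to 255 (shut), set as the call begins (left out, the last holds). The fingers move at their own pace and stop on an object; "newtons" is the grip in N (left out, the last holds). Time passes only in rows, so rows that repeat a pose let the fingers close. It gives the time, the measured TCP pose, the force and the opening at its end, in the units of the state.
- get_obs(): the state, without advancing time (a new reading comes with each control period).
- read_camera(name): name is "scene" or "top" or "wrist"; returns (picture, depth): 400x640x3 uint8, red, green, blue; 400x640 float32, m along the optical axis (not along the pixel's ray), 0 where there is no reading.
- get_calibration(name): a dict with "intrinsics" (3x3 intrinsics, pixels), "pose" (4x4, takes a point from camera to world coordinates); the wrist camera has in their place "hand_eye" (4x4, takes a point from camera to tool coordinates, whose origin is the TCP and whose axes are the flange's). Camera axes: x right, y down, z forward; pixel columns grow to the right and rows downward; lengths in m; the calibration is good to about 2 mm. A picture is of the moment at which its call begins: read the wrist's pose just before it. get_calibration takes no time and is no camera call.
- sign_off(): hands the job in, once; it reports no verdict.
Trained networks look in the newest picture that a camera, given by its name, has taken for a name from the list of things; names that differ only in an ending like _2 or _b are one class to them, and where a whole thing is asked for, a point or a joint stands for the part that bears it (a point fixed in the world has none). Each returns a list of dicts, best first, with "p" (0 to 1); they miss things now and then, are a little off and sometimes report something else, mostly with a low value. They report only what shows in the picture. A call takes as long as a camera call.
- look_for(camera, query): "xy" ([column, row] in pixels, amid what is visible of it).
The state is a dict: "t": time; "qpos": joint angles; "qd": joint speeds; "tau": joint torques, N m; "position": TCP position; "orientation": TCP orientation; "contact_force": force on the tool from outside, world axes, zero at the start; "ft_torque": the same for the moment, N m; "grip_width": opening from 0.0 (shut) to 1.0 (fully open).
Only numpy, scipy, OpenCV 4.12 (cv2) and the standard library are available. Lean on these libraries where they do the work, as an engineer would, in place of code of your own. Each camera call takes 0.05 s, during which the arm holds its last target.

## Working session

There is one attempt and no reset: what is moved stays moved. The work goes in short steps, Python scripts to look and compute and a tool call to move; the robot and the scene stay as the last step left them, time stands still between calls to the robot, and variables do not carry over. Pictures are saved under pics/ and viewed, and the job is handed in when it is done.

Besides the shell and the picture viewer there is one more tool, called after "Request:" as a command line: name --argument value ..., lists and objects as JSON in quotes. jog_arm: Moves the arm, as the interface text tells. Its arguments: {"type":"object","properties":{"plan":{"type":"array","items":{"type":"object","properties":{"translation":{"type":"array","items":{"type":"number"}},"spin":{"type":"number"}}}},"claw":{"type":"number"},"newtons":{"type":"number"}},"required":["plan"]}

```bash
mkdir -p pics
cat > h.py <<'E'
import numpy as np, cv2
from workcell import *
np.set_printoptions(precision=4,suppress=True)
def T_cam(name,obs=None):
    c=get_calibration(name)
    if name!='wrist': return np.array(c['intrinsics']),np.array(c['pose'])
    T=np.eye(4);T[:3,:3]=obs['orientation'];T[:3,3]=obs['position']
    return np.array(c['intrinsics']) if 'intrinsics' in c else None,T@np.array(c['hand_eye'])
def shot(name,tag):
    o=get_obs();im,d=read_camera(name);K,T=T_cam(name,o)
    cv2.imwrite(f'pics/{tag}.png',im[:,:,::-1]);np.savez(f'pics/{tag}.npz',im=im,d=d,K=K,T=T)
    return im,d,K,T
def cloud(d,K,T):
    v,u=np.indices(d.shape)
    P=np.stack([(u-K[0,2])/K[0,0]*d,(v-K[1,2])/K[1,1]*d,d],-1)
    W=P@T[:3,:3].T+T[:3,3];W[d==0]=np.nan;return W
def ray(u,v,K,T,z):
    r=T[:3,:3]@np.array([(u-K[0,2])/K[0,0],(v-K[1,2])/K[1,1],1]);s=(z-T[2,3])/r[2];return T[:3,3]+s*r
def proj(p,K,T):
    c=T[:3,:3].T@(np.array(p)-T[:3,3]);q=K@c;return q[:2]/q[2]
E
python3 - <<'E'
from h import *
print(get_obs());print(tip_reach)
for n in ['scene','top','wrist']:
    im,d,K,T=shot(n,n+'0');print(n,K,T)
    if n!='wrist':
        W=cloud(d,K,T)
        for q in ['bolt','block','nut_a','brown_nut','thin_bolt','bin_red','bin_green','bin_blue']:
            for r in look_for(n,q)[:3]:
                u,v=[int(round(x)) for x in r['xy']];print(n,q,round(r['p'],2),(u,v),W[v,u])
E
```

```text
{'t': 0.0, 'qpos': array([-1.3816,  0.314 ,  0.045 ,  1.3036,  0.    ,  1.4312]), 'qd': array([ 0.0009,  0.0008, -0.0004, -0.0018,  0.0015, -0.0006]), 'tau': array([  0.    , -48.0629,  29.8531,   0.0194,  -0.0001,  -0.    ]), 'position': array([ 0.1856, -0.5438,  0.303 ]), 'orientation': array([[ 0.9464,  0.3229, -0.0003],
       [ 0.3229, -0.9464,  0.0018],
       [ 0.0003, -0.0018, -1.    ]]), 'contact_force': array([ 0.0038,  0.2034, -0.2703]), 'ft_torque': array([ 0.0241, -0.0625,  0.0221]), 'grip_width': 1.0008136845934503}
0.0726
scene [[486.4411   0.     321.5408]
 [  0.     486.4411 200.8007]
 [  0.       0.       1.    ]] [[-0.6599 -0.5067  0.5548 -0.3093]
 [-0.7512  0.4607 -0.4727  0.6696]
 [-0.0161 -0.7287 -0.6847  0.9978]
 [ 0.      0.      0.      1.    ]]
scene block 0.44 (358, 196) [ 0.4279 -0.101   0.0175]
scene nut_a 0.69 (360, 154) [ 0.5764 -0.2563  0.0085]
scene thin_bolt 0.59 (215, 259) [0.5167 0.3424 0.0041]
scene bin_red 0.57 (374, 136) [ 0.6162 -0.3632  0.0082]
scene bin_green 0.75 (359, 155) [ 0.573  -0.2482  0.0106]
scene bin_blue 0.85 (336, 171) [ 0.5644 -0
[... 221 characters left out ...]
     0.      0.      1.    ]]
top block 0.69 (382, 224) [ 0.4151 -0.1387  0.0008]
top nut_a 0.41 (308, 212) [0.4388 0.0413 0.0148]
top brown_nut 0.47 (425, 250) [ 0.355  -0.2432 -0.0025]
top brown_nut 0.46 (172, 226) [ 0.3979  0.3746 -0.0008]
top bin_red 0.78 (472, 162) [ 0.5707 -0.3548  0.0129]
top bin_green 0.98 (428, 166) [ 0.5599 -0.2496  0.0058]
top bin_blue 0.93 (382, 168) [ 0.5527 -0.1372  0.0046]
top bin_blue 0.26 (426, 164) [ 0.5643 -0.2442  0.0083]
wrist [[356.4043   0.     319.6053]
 [  0.     356.4043 195.9787]
 [  0.       0.       1.    ]] [[ 0.3223 -0.9065 -0.2729  0.2545]
 [-0.9467 -0.3085 -0.0931 -0.5203]
 [ 0.0002  0.2883 -0.9575  0.3732]
 [ 0.      0.      0.      1.    ]]
```

View pics/top0.png

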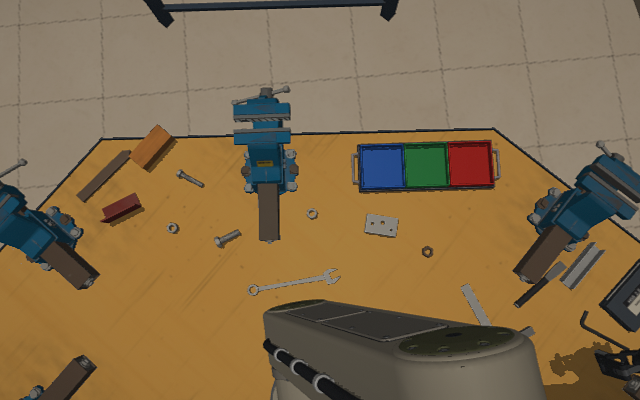

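View pics/scene0.png

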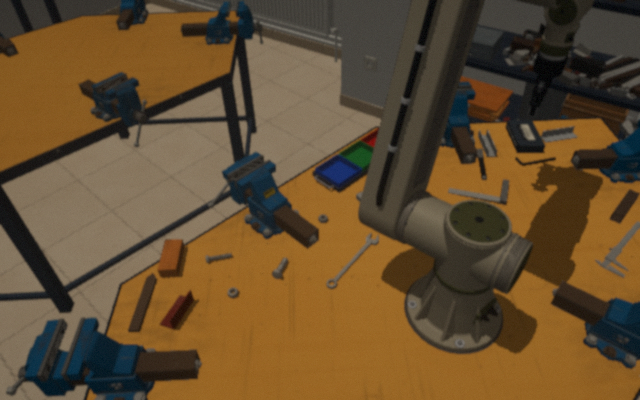

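View pics/wrist0.png

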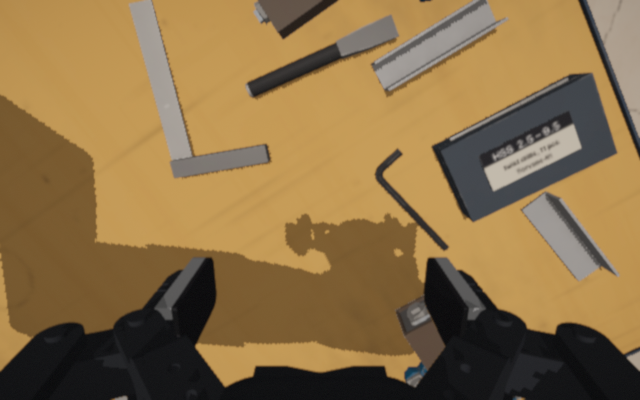

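The top picture shows the bins blue (382,168), green (426,166) and red (471,163). The block is at (382,225), with bright nuts at (312,213) and (172,227) and the thick bolt at (228,238). The thin bolt is at (190,179) and the brown nut at (428,252). A vise stands between them at (265,170). Next I measure these, and the vise's height.

Run:
```python
from h import *
f=np.load('pics/top0.npz');W=cloud(f['d'],f['K'],f['T'])
for n,u,v,z in [('block',382,225,.018),('nut1',312,213,.013),('nut2',172,227,.013),('bolt',228,238,.01),('thin',190,179,.01),('brown',428,252,.013),('blue',382,168,.005),('green',426,166,.005),('red',471,163,.005)]:
    print(n,ray(u,v,f['K'],f['T'],z),'depth z',np.nanmedian(W[v-2:v+3,u-2:u+3,2]))
for (u0,u1,v0,v1) in [(232,300,85,125),(232,300,125,180),(255,282,180,245),(350,502,138,195),(100,145,190,225),(130,180,120,170)]:
    w=W[v0:v1,u0:u1].reshape(-1,3);w=w[w[:,2]>.02];print((u0,v0),np.nanmin(w,0),np.nanmax(w,0))
```

```text
block [ 0.4115 -0.1367  0.018 ] depth z 0.019144527770248
nut1 [0.4367 0.0317 0.013 ] depth z 0.0007162866170580262
nut2 [0.3947 0.3696 0.013 ] depth z 0.003099056498178765
bolt [0.3716 0.2329 0.01  ] depth z 0.017760535047899317
thin [0.5138 0.334  0.01  ] depth z 0.013266389339464446
brown [ 0.3502 -0.247   0.013 ] depth z 0.0029475086796491023
blue [ 0.5526 -0.1371  0.005 ] depth z 0.006967121908725171
green [ 0.56   -0.2449  0.005 ] depth z 0.006886637325108413
red [ 0.5698 -0.3548  0.005 ] depth z 0.007025660953698498
(232, 85) [0.6259 0.0816 0.0218] [0.7352 0.2065 0.1536]
(232, 125) [0.5043 0.0705 0.02  ] [0.6519 0.205  0.153 ]
(255, 180) [0.3611 0.1024 0.02  ] [0.5048 0.1695 0.0891]
(350, 138) [ 0.4947 -0.4191  0.02  ] [ 0.6202 -0.065   0.0369]
(100, 190) [0.4018 0.4513 0.0204] [0.4474 0.53   0.0459]
(130, 120) [0.5355 0.3804 0.0201] [0.6443 0.4777 0.0407]
```

Request:
jog_arm --plan '[{"translation": [30, 50, 0], "spin": 10}, {"translation": [58, 102, 0], "spin": 20}, {"translation": [86, 154, 0], "spin": 30}, {"translation": [114, 206, 0], "spin": 40}, {"translation": [142, 258, 0], "spin": 50}, {"translation": [170, 310, 0], "spin": 60}, {"translation": [198, 360, 0], "spin": 70}, {"translation": [226, 407, 0], "spin": 71}, {"translation": [226, 407, 0], "spin": 71}, {"translation": [226, 407, 0], "spin": 71}, {"translation": [226, 407, 0], "spin": 71}, {"translation": [226, 407, 0], "spin": 71}]'

```text
t: 2.45
position: [0.4113, -0.1383, 0.3039]
orientation: [[0.005, 1.0, 0.0], [1.0, -0.005, -0.0], [-0.0, 0.0, -1.0]]
contact_force: [0.3, 0.5, -0.1]
grip_width: 1.003
```

Run:
```python
from h import *
shot('wrist','w1');print(get_obs()['position'],get_obs()['orientation'])
shot('top','t1')
```

```text
[ 0.4113 -0.1382  0.3039] [[ 0.0052  1.      0.    ]
 [ 1.     -0.0052 -0.0001]
 [-0.0001  0.     -1.    ]]
```

View pics/w1.png

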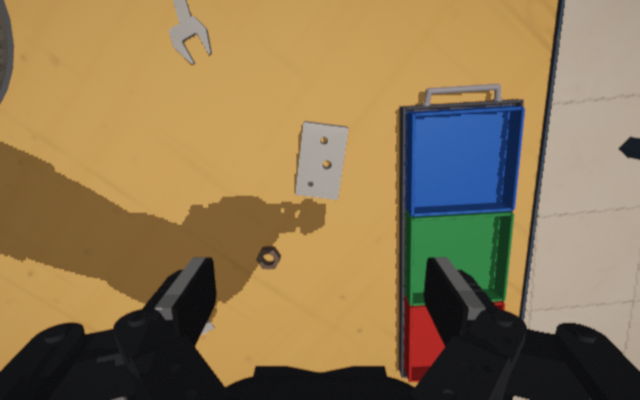

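The block appears with corners at about (304,122), (348,126), (341,200) and (295,194). The brown nut is at (268,258), and the bins run down the right side. I'll measure with wrist depth and check against the top camera.

```bash
cat >> h.py <<'E'
def segrect(tag,c,rad,zlo,zhi):
    f=np.load(f'pics/{tag}.npz');W=cloud(f['d'],f['K'],f['T'])
    m=(np.hypot(W[...,0]-c[0],W[...,1]-c[1])<rad)&(W[...,2]>zlo)&(W[...,2]<zhi)
    P=W[m]
    if len(P)<6: return None
    r=cv2.minAreaRect((P[:,:2]*1000).astype(np.float32));return len(P),np.median(P[:,2]),r,P[:,:2].mean(0)
def colrect(tag,rgb):
    f=np.load(f'pics/{tag}.npz');im=f['im'].astype(int);W=cloud(f['d'],f['K'],f['T']);o=[i for i in range(3) if i!=rgb]
    m=(im[...,rgb]>1.5*np.maximum(im[...,o[0]],im[...,o[1]]))&(W[...,0]>.4)&(W[...,0]<.7)&(W[...,1]<-.05)&(W[...,2]<.012)&(W[...,2]>0)
    P=W[m];return len(P),np.median(P[:,2]),cv2.minAreaRect((P[:,:2]*1000).astype(np.float32))
E
python3 - <<'E'
from h import *
for t in ['w1','t1','top0']:
    print(t,segrect(t,(.411,-.137),.06,.012,.03))
for t in ['w1','top0']:
  for i,n in enumerate(['red','green','blue']): print(t,n,colrect(t,i))
f=np.load('pics/w1.npz')
C=[ray(u,v,f['K'],f['T'],.018) for u,v in [(304,122),(348,126),(341,200),(295,194)]];print(np.array(C),np.mean(C,0))
E
```

```text
w1 (3112, np.float64(0.017096896336918938), ((411.6378173828125, -135.48321533203125), (75.37903594970703, 45.072322845458984), 82.22994232177734), array([ 0.4116, -0.1341]))
t1 (308, np.float64(0.01883108073033657), ((414.6478576660156, -119.144287109375), (43.98274612426758, 45.33562088012695), 80.64380645751953), array([ 0.4154, -0.1176]))
top0 (570, np.float64(0.018871709954803695), ((412.5684509277344, -134.7340087890625), (75.3202133178711, 45.32050704956055), 82.01243591308594), array([ 0.4122, -0.1345]))
w1 red (1592, np.float64(0.005127487408327663), ((536.6156005859375, -351.36138916015625), (49.635257720947266, 107.88219451904297), 3.767317771911621))
w1 green (5036, np.float64(0.005155793834889538), ((558.2369995117188, -241.33859252929688), (105.32989501953125, 100.90135192871094), 2.5009138584136963))
w1 blue (8845, np.float64(0.00512605671178501), ((554.922607421875, -135.63027954101562), (109.69062042236328, 103.7149887084961), 3.1323671340942383))
top0 red (1523, np.float64(0.006805120183800861), ((564.4918212890625, -346.9878234863281), (104.15776824951172, 104.4186019897461), 3.551319122314453))
top0 green (1518, np.float64(0.0069156497911300185), ((559.43115234375, -243.78732299804688), (104.35816955566406, 95.92863464355469), 3.1182186603546143))
top0 blue (1586, np.float64(0.007103378881681888), ((540.21142578125, -412.5733947753906), (661.925048828125, 195.93421936035156), 79.83720397949219))
[[ 0.3955 -0.0959  0.018 ]
 [ 0.4386 -0.1     0.018 ]
 [ 0.4326 -0.1762  0.018 ]
 [ 0.3848 -0.1694  0.018 ]] [ 0.4129 -0.1354  0.018 ]
```

View pics/t1.png

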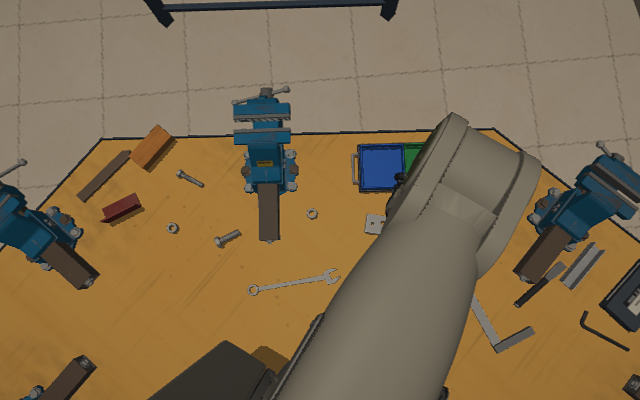

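Both cameras agree: the block is centred at (412, -135) mm with its top at 17–18 mm and its long axis at 82°. I turn 7.5° and go down.

Request:
jog_arm --plan '[{"translation": [0, 2, -55], "spin": -7.5}, {"translation": [0, 2, -110], "spin": -7.5}, {"translation": [0, 2, -165], "spin": -7.5}, {"translation": [0, 2, -205], "spin": -7.5}, {"translation": [0, 2, -229], "spin": -7.5}, {"translation": [0, 2, -229], "spin": -7.5}, {"translation": [0, 2, -229], "spin": -7.5}]' --claw 0

```text
t: 3.42
position: [0.4122, -0.1358, 0.0758]
orientation: [[0.134, 0.991, 0.001], [0.991, -0.134, -0.001], [-0.0, 0.001, -1.0]]
contact_force: [0.2, 0.6, 0.2]
grip_width: 1.0
```

Request:
jog_arm --plan '[{"translation": [0, 0, 0], "spin": 0}, {"translation": [0, 0, 0], "spin": 0}, {"translation": [0, 0, 0], "spin": 0}, {"translation": [0, 0, 0], "spin": 0}, {"translation": [0, 0, 0], "spin": 0}, {"translation": [0, 0, 0], "spin": 0}, {"translation": [0, 0, 0], "spin": 0}, {"translation": [0, 0, 0], "spin": 0}]' --claw 255 --newtons 70

```text
t: 4.42
position: [0.4124, -0.1356, 0.0761]
orientation: [[0.133, 0.991, 0.002], [0.991, -0.133, -0.001], [-0.001, 0.002, -1.0]]
contact_force: [-1.0, 0.1, 7.4]
grip_width: 0.51
```

Request:
jog_arm --plan '[{"translation": [0, 0, 40], "spin": 0}, {"translation": [0, 0, 85], "spin": 0}, {"translation": [35, -25, 90], "spin": 5}, {"translation": [75, -55, 90], "spin": 11}, {"translation": [115, -84, 90], "spin": 11}, {"translation": [147, -107, 90], "spin": 11}, {"translation": [147, -107, 90], "spin": 11}, {"translation": [147, -107, 90], "spin": 11}]'

```text
t: 5.42
position: [0.5575, -0.2414, 0.1638]
orientation: [[-0.058, 0.998, -0.003], [0.998, 0.058, 0.002], [0.002, -0.003, -1.0]]
contact_force: [0.3, 0.2, -4.6]
grip_width: 0.506
```

Run:
```python
from h import *
shot('wrist','w2');o=get_obs();print(o['position'],o['grip_width'],o['contact_force'])
for i,n in enumerate(['red','green','blue']): print(n,colrect('w2',i))
```

```text
[ 0.5573 -0.2412  0.1641] 0.5045448898313019 [-0.5165  0.8993 -4.5326]
red (2005, np.float64(0.005184828278668396), ((563.9179077148438, -352.12933349609375), (97.59822082519531, 54.114463806152344), 3.317542552947998))
green (9257, np.float64(0.0051936663107909065), ((559.2749633789062, -237.13658142089844), (101.26477813720703, 83.92311096191406), 2.829954147338867))
blue (20504, np.float64(0.005190716727048614), ((554.6912231445312, -154.4003448486328), (112.3980941772461, 71.95909118652344), 3.281165599822998))
```

View pics/w2.png

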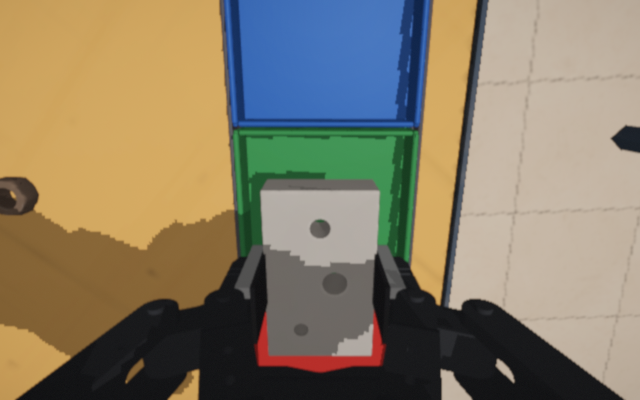

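The block hangs square over the green bin; the blue/green divider shows at row 127. I lower it and release, opening only part-way.

Request:
jog_arm --plan '[{"translation": [1, -1, -40], "spin": 0}, {"translation": [1, -1, -70], "spin": 0}, {"translation": [1, -1, -82], "spin": 0}, {"translation": [1, -1, -83], "spin": 0}, {"translation": [1, -1, -83], "spin": 0}]'

```text
t: 6.1
position: [0.5599, -0.2432, 0.0828]
orientation: [[-0.058, 0.998, 0.001], [0.998, 0.058, -0.001], [-0.001, 0.001, -1.0]]
contact_force: [-0.5, -0.3, -4.4]
grip_width: 0.501
```

Request:
jog_arm --plan '[{"translation": [0, 0, 0], "spin": 0}, {"translation": [0, 0, 0], "spin": 0}, {"translation": [0, 0, 0], "spin": 0}, {"translation": [0, 0, 0], "spin": 0}]' --claw 90

```text
t: 6.6
position: [0.5598, -0.2434, 0.0821]
orientation: [[-0.058, 0.998, 0.001], [0.998, 0.058, -0.0], [-0.0, 0.0, -1.0]]
contact_force: [-0.3, -0.0, -0.4]
grip_width: 0.648
```

Request:
jog_arm --plan '[{"translation": [0, 0, 50], "spin": 0}, {"translation": [0, 0, 110], "spin": 0}, {"translation": [-20, 40, 150], "spin": 0}, {"translation": [-45, 95, 170], "spin": 0}, {"translation": [-70, 150, 170], "spin": 0}, {"translation": [-95, 205, 170], "spin": 0}, {"translation": [-115, 250, 170], "spin": 0}, {"translation": [-123, 275, 170], "spin": 0}, {"translation": [-123, 275, 170], "spin": 0}, {"translation": [-123, 275, 170], "spin": 0}]' --claw 0

```text
t: 7.85
position: [0.4372, 0.0313, 0.2521]
orientation: [[-0.058, 0.998, 0.001], [0.998, 0.058, -0.001], [-0.001, 0.001, -1.0]]
contact_force: [-0.3, -0.5, 0.2]
grip_width: 0.998
```

Run:
```python
from h import *
shot('wrist','w3');o=get_obs();print(o['position'],o['orientation'],o['qpos'])
for t in ['w3','top0']: print(segrect(t,(.437,.032),.03,.007,.03))
```

```text
[0.4373 0.031  0.252 ] [[-0.0574  0.9983  0.0007]
 [ 0.9984  0.0574 -0.0004]
 [-0.0004  0.0007 -1.    ]] [-0.1125  0.0743 -0.381   1.1147 -0.0003  1.4008]
(451, np.float64(0.011886152195781263), ((436.4249572753906, 32.55760955810547), (24.07634925842285, 26.69212532043457), 79.09590911865234), array([0.4362, 0.033 ]))
(61, np.float64(0.014481578598450895), ((436.7928466796875, 32.851402282714844), (24.231151580810547, 21.92989158630371), 1.7461543083190918), array([0.4365, 0.0328]))
```

View pics/w3.png

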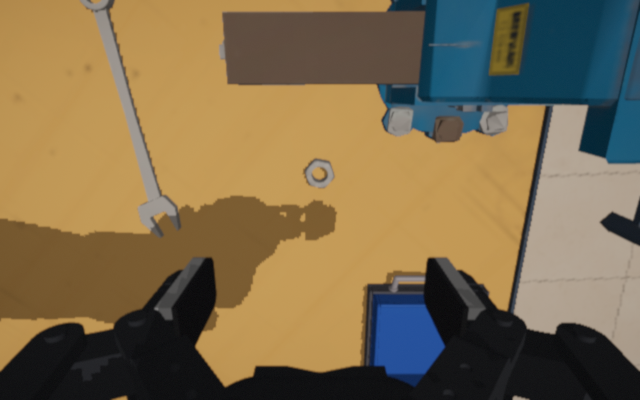

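The first nut is at (436.5, 32.6) mm with its top at about 12 mm (24.1 × 26.7 fit), and its flats face along 79° and 19°. I spin +16° and grasp.

Request:
jog_arm --plan '[{"translation": [-0.5, 1.5, -40], "spin": 8}, {"translation": [-0.5, 1.5, -90], "spin": 16}, {"translation": [-0.5, 1.5, -135], "spin": 16}, {"translation": [-0.5, 1.5, -165], "spin": 16}, {"translation": [-0.5, 1.5, -177], "spin": 16}, {"translation": [-0.5, 1.5, -177], "spin": 16}, {"translation": [-0.5, 1.5, -177], "spin": 16}]'

```text
t: 8.78
position: [0.4373, 0.0329, 0.076]
orientation: [[-0.331, 0.944, 0.002], [0.944, 0.331, -0.0], [-0.001, 0.002, -1.0]]
contact_force: [0.4, 0.5, 0.3]
grip_width: 1.001
```

Request:
jog_arm --plan '[{"translation": [0, 0, 0], "spin": 0}, {"translation": [0, 0, 0], "spin": 0}, {"translation": [0, 0, 0], "spin": 0}, {"translation": [0, 0, 0], "spin": 0}, {"translation": [0, 0, 0], "spin": 0}, {"translation": [0, 0, 0], "spin": 0}, {"translation": [0, 0, 0], "spin": 0}, {"translation": [0, 0, 0], "spin": 0}]' --claw 255 --newtons 40

```text
t: 9.78
position: [0.4363, 0.0333, 0.0754]
orientation: [[-0.331, 0.944, 0.001], [0.944, 0.331, -0.0], [-0.0, 0.001, -1.0]]
contact_force: [-0.7, -0.5, 5.6]
grip_width: 0.259
```

Request:
jog_arm --plan '[{"translation": [0, 0, 45], "spin": 0}, {"translation": [0, 0, 90], "spin": 0}, {"translation": [30, -48, 90], "spin": -8}, {"translation": [60, -97, 90], "spin": -16}, {"translation": [90, -146, 90], "spin": -16}, {"translation": [119, -193, 90], "spin": -16}, {"translation": [119, -193, 90], "spin": -16}, {"translation": [119, -193, 50], "spin": -16}, {"translation": [119, -193, 20], "spin": -16}, {"translation": [119, -193, 7], "spin": -16}, {"translation": [119, -193, 7], "spin": -16}, {"translation": [119, -193, 7], "spin": -16}]'

```text
t: 11.28
position: [0.5554, -0.1594, 0.0826]
orientation: [[-0.059, 0.998, 0.001], [0.998, 0.059, -0.0], [-0.0, 0.001, -1.0]]
contact_force: [0.7, 0.3, -0.7]
grip_width: 0.259
```

Request:
jog_arm --plan '[{"translation": [0, 0, 0], "spin": 0}, {"translation": [0, 0, 0], "spin": 0}, {"translation": [0, 0, 0], "spin": 0}, {"translation": [0, 0, 0], "spin": 0}]' --claw 150

```text
t: 11.78
position: [0.5552, -0.1598, 0.082]
orientation: [[-0.058, 0.998, 0.0], [0.998, 0.058, -0.0], [-0.0, 0.0, -1.0]]
contact_force: [-0.1, -0.3, -0.6]
grip_width: 0.411
```

Request:
jog_arm --plan '[{"translation": [0, 0, 50], "spin": 0}, {"translation": [0, 0, 110], "spin": 0}, {"translation": [-30, 0, 170], "spin": 0}, {"translation": [-60, 0, 210], "spin": 0}, {"translation": [-60, 0, 210], "spin": 0}]' --claw 0

```text
t: 12.4
position: [0.4951, -0.1603, 0.2963]
orientation: [[-0.057, 0.998, 0.006], [0.998, 0.057, -0.003], [-0.004, 0.006, -1.0]]
contact_force: [0.0, 0.4, 0.1]
grip_width: 1.002
```

Run:
```python
from h import *
shot('wrist','w4');o=get_obs();print(o['position'])
print(segrect('w4',(.555,-.16),.03,.014,.03));print(segrect('w4',(.559,-.243),.046,.014,.035))
```

```text
[ 0.4954 -0.1601  0.294 ]
(587, np.float64(0.018226800597518578), ((557.9682006835938, -169.06607055664062), (42.461402893066406, 33.1365852355957), 83.93924713134766), array([ 0.5552, -0.1696]))
(2903, np.float64(0.023029387138947477), ((559.0540161132812, -242.8590087890625), (45.292667388916016, 75.5899658203125), 3.438674211502075), array([ 0.5585, -0.2407]))
```

View pics/w4.png

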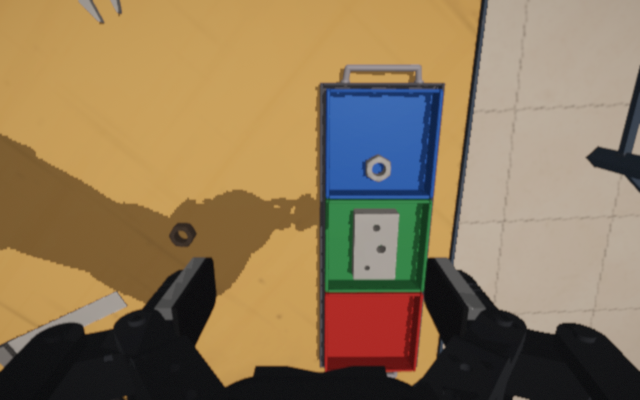

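Request:
jog_arm --plan '[{"translation": [-10, 55, 0], "spin": 0}, {"translation": [-25, 110, 0], "spin": 0}, {"translation": [-40, 165, 0], "spin": 0}, {"translation": [-55, 220, 0], "spin": 0}, {"translation": [-70, 275, 0], "spin": 0}, {"translation": [-85, 330, 0], "spin": 0}, {"translation": [-95, 385, 0], "spin": 0}, {"translation": [-105, 430, 0], "spin": 0}, {"translation": [-110, 450, 0], "spin": 0}, {"translation": [-110, 450, 0], "spin": 0}, {"translation": [-110, 450, 0], "spin": 0}, {"translation": [-110, 450, 0], "spin": 0}]'

```text
t: 13.95
position: [0.3854, 0.2895, 0.2915]
orientation: [[-0.057, 0.998, -0.001], [0.998, 0.057, -0.001], [-0.0, -0.001, -1.0]]
contact_force: [-0.4, -0.3, -0.0]
grip_width: 1.0
```

Run:
```python
from h import *
shot('wrist','w5');o=get_obs();print(o['position'],o['orientation'],o['qpos'])
for t in ['w5','top0']: print(segrect(t,(.395,.370),.03,.007,.03));print(segrect(t,(.372,.233),.05,.008,.04))
```

```text
[0.3855 0.2895 0.2917] [[-0.0567  0.9984 -0.0003]
 [ 0.9984  0.0567 -0.0003]
 [-0.0002 -0.0003 -1.    ]] [ 0.4774  0.1384 -0.2086  1.2242 -0.0001  1.9915]
(401, np.float64(0.011992798975705321), ((392.62548828125, 370.01678466796875), (26.189510345458984, 23.932519912719727), 73.80111694335938), array([0.3925, 0.3699]))
(950, np.float64(0.015677922266514543), ((372.25927734375, 233.1842498779297), (27.997608184814453, 61.15795135498047), 26.363649368286133), array([0.3713, 0.2392]))
(69, np.float64(0.013440309801886485), ((393.4989013671875, 369.3534240722656), (24.49091148376465, 23.27359390258789), 72.51429748535156), array([0.3937, 0.3691]))
(182, np.float64(0.01801467602661555), ((373.2709045410156, 233.0309295654297), (27.224077224731445, 60.276187896728516), 24.403554916381836), array([0.3722, 0.236 ]))
```

View pics/w5.png

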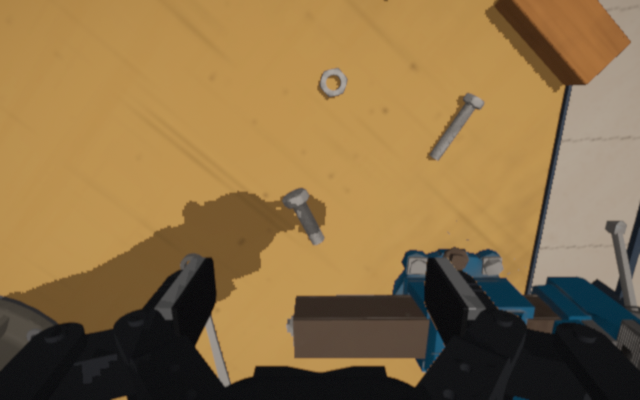

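In w4 the block lies flat in green (559,-243) and the first nut flat in blue at about (377,168) px. In w5 the second nut is at (333,83), the thick bolt at (306,215) with its head at the upper left, and the thin bolt at (457,127). I take the second nut next: (392.8, 369.8) mm, flats at -16°.

Request:
jog_arm --plan '[{"translation": [3, 40, -30], "spin": -10}, {"translation": [7, 79.5, -80], "spin": -19.5}, {"translation": [7, 79.5, -130], "spin": -19.5}, {"translation": [7, 79.5, -175], "spin": -19.5}, {"translation": [7, 79.5, -205], "spin": -19.5}, {"translation": [7, 79.5, -217], "spin": -19.5}, {"translation": [7, 79.5, -217], "spin": -19.5}, {"translation": [7, 79.5, -217], "spin": -19.5}]'

```text
t: 15.0
position: [0.3933, 0.3702, 0.0764]
orientation: [[0.279, 0.96, 0.002], [0.96, -0.279, 0.001], [0.002, 0.002, -1.0]]
contact_force: [0.5, 0.3, 0.8]
grip_width: 1.001
```

Request:
jog_arm --plan '[{"translation": [0, 0, 0], "spin": 0}, {"translation": [0, 0, 0], "spin": 0}, {"translation": [0, 0, 0], "spin": 0}, {"translation": [0, 0, 0], "spin": 0}, {"translation": [0, 0, 0], "spin": 0}, {"translation": [0, 0, 0], "spin": 0}, {"translation": [0, 0, 0], "spin": 0}, {"translation": [0, 0, 0], "spin": 0}]' --claw 255

```text
t: 16.0
position: [0.3924, 0.3699, 0.0754]
orientation: [[0.278, 0.96, 0.001], [0.96, -0.278, 0.0], [0.001, 0.0, -1.0]]
contact_force: [-0.2, -1.3, 5.5]
grip_width: 0.259
```

Request:
jog_arm --plan '[{"translation": [0, 0, 50], "spin": 0}, {"translation": [0, 0, 110], "spin": 0}, {"translation": [0, 0, 170], "spin": 0}, {"translation": [0, 0, 217], "spin": 0}, {"translation": [0, 0, 217], "spin": 0}]'

```text
t: 16.62
position: [0.3937, 0.3709, 0.296]
orientation: [[0.278, 0.96, 0.007], [0.96, -0.278, 0.004], [0.006, 0.005, -1.0]]
contact_force: [-0.1, 0.2, -1.1]
grip_width: 0.262
```

Request:
jog_arm --plan '[{"translation": [16, -48, 0], "spin": 5}, {"translation": [33, -100, 0], "spin": 10}, {"translation": [51, -155, 0], "spin": 15}, {"translation": [69, -210, 0], "spin": 19.5}, {"translation": [87, -265, 0], "spin": 19.5}, {"translation": [105, -320, 0], "spin": 19.5}, {"translation": [123, -375, 0], "spin": 19.5}, {"translation": [141, -428, 0], "spin": 19.5}, {"translation": [161, -483, 0], "spin": 19.5}, {"translation": [161, -483, 0], "spin": 19.5}, {"translation": [161, -483, -50], "spin": 19.5}, {"translation": [161, -483, -100], "spin": 19.5}]'

```text
t: 18.12
position: [0.5526, -0.1126, 0.1899]
orientation: [[-0.058, 0.998, -0.0], [0.998, 0.058, 0.0], [0.001, -0.0, -1.0]]
contact_force: [0.1, -0.3, -0.8]
grip_width: 0.26
```

Request:
jog_arm --plan '[{"translation": [0, 0, -50], "spin": 0}, {"translation": [0, 0, -85], "spin": 0}, {"translation": [0, 0, -105], "spin": 0}, {"translation": [0, 0, -110], "spin": 0}, {"translation": [0, 0, -110], "spin": 0}, {"translation": [0, 0, -110], "spin": 0}]'

```text
t: 18.88
position: [0.5526, -0.1123, 0.0814]
orientation: [[-0.059, 0.998, -0.001], [0.998, 0.059, 0.001], [0.001, -0.001, -1.0]]
contact_force: [-0.5, -0.4, -0.8]
grip_width: 0.261
```

Request:
jog_arm --plan '[{"translation": [0, 0, 0], "spin": 0}, {"translation": [0, 0, 0], "spin": 0}, {"translation": [0, 0, 0], "spin": 0}, {"translation": [0, 0, 0], "spin": 0}]' --claw 150

```text
t: 19.38
position: [0.5532, -0.1133, 0.0819]
orientation: [[-0.058, 0.998, 0.0], [0.998, 0.058, -0.0], [-0.0, 0.0, -1.0]]
contact_force: [-0.4, -0.1, 0.3]
grip_width: 0.408
```

Request:
jog_arm --plan '[{"translation": [0, 0, 50], "spin": 0}, {"translation": [0, 0, 110], "spin": 0}, {"translation": [-30, 0, 170], "spin": 0}, {"translation": [-60, 0, 210], "spin": 0}, {"translation": [-60, 0, 210], "spin": 0}]' --claw 0

```text
t: 20.0
position: [0.4932, -0.1137, 0.2962]
orientation: [[-0.058, 0.998, 0.007], [0.998, 0.058, -0.003], [-0.003, 0.006, -1.0]]
contact_force: [0.6, -0.1, -0.0]
grip_width: 1.003
```

Run:
```python
from h import *
shot('wrist','w6');o=get_obs();print(o['position'])
for y in (-.16,-.113): print(segrect('w6',(.555,y),.018,.014,.03))
```

```text
[ 0.4934 -0.1136  0.294 ]
(330, np.float64(0.017812057813538423), ((554.3182373046875, -160.1441650390625), (22.98293685913086, 26.3247127532959), 6.130489826202393), array([ 0.5542, -0.1596]))
(351, np.float64(0.017872031061188787), ((551.4917602539062, -111.61077880859375), (26.35018539428711, 23.715635299682617), 30.96870231628418), array([ 0.5512, -0.1112]))
```

View pics/w6.png

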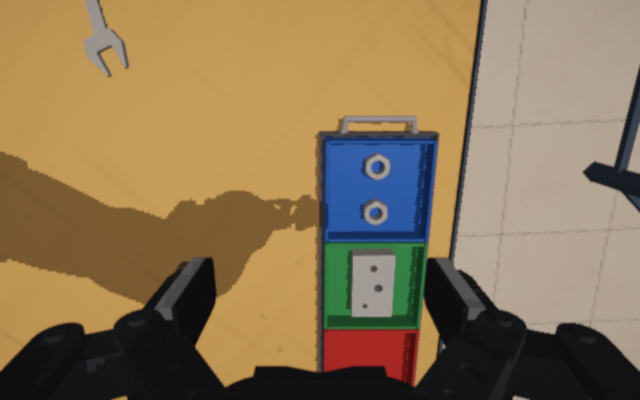

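Both nuts lie flat and apart in blue, at (377,167) and (375,212) px with tops at 18 mm. Next is the thick bolt.

Request:
jog_arm --plan '[{"translation": [-18, 50, 0], "spin": 0}, {"translation": [-38, 108, 0], "spin": 5}, {"translation": [-58, 166, 0], "spin": 10}, {"translation": [-78, 224, 0], "spin": 15}, {"translation": [-98, 282, 0], "spin": 20}, {"translation": [-115, 330, 0], "spin": 23}, {"translation": [-122, 348, 0], "spin": 23}, {"translation": [-122, 348, -10], "spin": 23}, {"translation": [-122, 348, -60], "spin": 23}, {"translation": [-122, 348, -100], "spin": 23}, {"translation": [-122, 348, -100], "spin": 23}, {"translation": [-122, 348, -100], "spin": 23}]'

```text
t: 21.55
position: [0.3718, 0.2344, 0.1924]
orientation: [[-0.443, 0.897, 0.0], [0.897, 0.443, -0.0], [-0.0, 0.0, -1.0]]
contact_force: [1.2, 0.6, 0.3]
grip_width: 1.002
```

Run:
```python
from h import *
shot('wrist','w7');o=get_obs();print(o['position'],o['contact_force'])
print(segrect('w7',(.372,.233),.05,.008,.04))
f=np.load('pics/w7.npz');W=cloud(f['d'],f['K'],f['T']);m=(W[...,1]>.05)&(W[...,1]<.185)&(W[...,0]>.3)&(W[...,0]<.45)&(W[...,2]>.05)&(W[...,2]<.1);P=W[m];print(P.min(0),P.max(0))
```

```text
[0.3723 0.2347 0.1931] [0.2738 0.6359 0.6451]
(1940, np.float64(0.01585660331629936), ((372.59722900390625, 232.91380310058594), (27.762920379638672, 61.35628890991211), 27.70295524597168), array([0.3703, 0.2385]))
[0.3596 0.1041 0.05  ] [0.45   0.1551 0.0693]
```

View pics/w7.png

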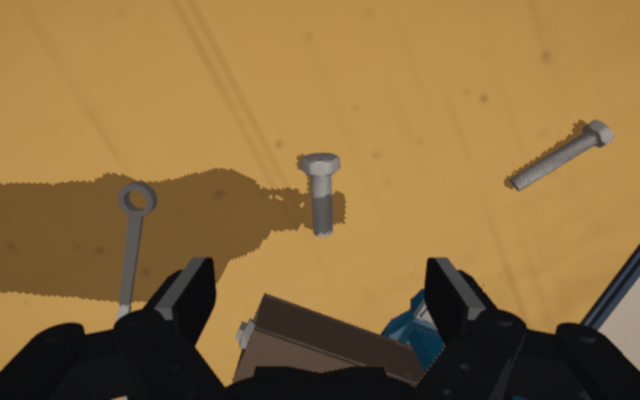

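The bolt lies centred at (321,195) px and aligned with the tool. The vise beam is clear (y < 155 mm).

Request:
jog_arm --plan '[{"translation": [0, 0, -50], "spin": 1}, {"translation": [0, 0, -90], "spin": 1}, {"translation": [0, 0, -112], "spin": 1}, {"translation": [0, 0, -117], "spin": 1}, {"translation": [0, 0, -117], "spin": 1}, {"translation": [0, 0, -117], "spin": 1}]'

```text
t: 22.35
position: [0.3724, 0.2352, 0.0763]
orientation: [[-0.459, 0.888, 0.003], [0.888, 0.459, 0.001], [-0.0, 0.003, -1.0]]
contact_force: [0.4, -0.3, 0.1]
grip_width: 1.001
```

Request:
jog_arm --plan '[{"translation": [0, 0, 0], "spin": 0}, {"translation": [0, 0, 0], "spin": 0}, {"translation": [0, 0, 0], "spin": 0}, {"translation": [0, 0, 0], "spin": 0}, {"translation": [0, 0, 0], "spin": 0}, {"translation": [0, 0, 0], "spin": 0}, {"translation": [0, 0, 0], "spin": 0}, {"translation": [0, 0, 0], "spin": 0}]' --claw 255 --newtons 60

```text
t: 23.35
position: [0.3713, 0.2348, 0.0751]
orientation: [[-0.459, 0.888, 0.0], [0.888, 0.459, 0.0], [-0.0, 0.001, -1.0]]
contact_force: [-0.9, 0.4, 5.6]
grip_width: 0.158
```

Request:
jog_arm --plan '[{"translation": [0, 0, 40], "spin": 0}, {"translation": [0, 0, 100], "spin": 0}, {"translation": [0, 0, 160], "spin": 0}, {"translation": [0, 0, 217], "spin": 0}, {"translation": [0, 0, 217], "spin": 0}]'

```text
t: 23.98
position: [0.3731, 0.2356, 0.296]
orientation: [[-0.459, 0.888, 0.008], [0.888, 0.459, 0.003], [-0.001, 0.008, -1.0]]
contact_force: [0.1, 0.7, -1.9]
grip_width: 0.161
```

Run:
```python
from h import *
shot('wrist','w8');print(get_obs()['position'])
```

```text
[0.372  0.2351 0.2934]
```

View pics/w8.png

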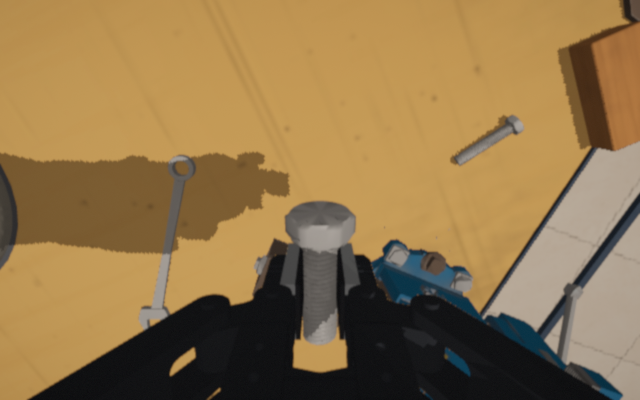

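The bolt is held level at (321,270) px. I carry it to the red bin.

Request:
jog_arm --plan '[{"translation": [14, -42, 0], "spin": -3}, {"translation": [32, -97, 0], "spin": -6}, {"translation": [50, -152, 0], "spin": -10}, {"translation": [68, -207, 0], "spin": -14}, {"translation": [87, -263, 0], "spin": -18}, {"translation": [105, -318, 0], "spin": -22}, {"translation": [123, -373, 0], "spin": -24}, {"translation": [141, -428, 0], "spin": -24}, {"translation": [159, -483, 0], "spin": -24}, {"translation": [177, -538, 0], "spin": -24}, {"translation": [193, -584, 0], "spin": -24}, {"translation": [193, -584, 0], "spin": -24}]'

```text
t: 25.52
position: [0.5637, -0.3524, 0.287]
orientation: [[-0.054, 0.999, -0.004], [0.999, 0.054, 0.003], [0.003, -0.004, -1.0]]
contact_force: [0.1, 1.2, -0.8]
grip_width: 0.163
```

Request:
jog_arm --plan '[{"translation": [0, 0, 0], "spin": 0}, {"translation": [0, 0, -55], "spin": 0}, {"translation": [0, 0, -110], "spin": 0}, {"translation": [0, 0, -160], "spin": 0}, {"translation": [0, 0, -195], "spin": 0}, {"translation": [0, 0, -208], "spin": 0}, {"translation": [0, 0, -209], "spin": 0}, {"translation": [0, 0, -209], "spin": 0}]'

```text
t: 26.52
position: [0.565, -0.3493, 0.0846]
orientation: [[-0.059, 0.998, 0.002], [0.998, 0.059, -0.002], [-0.002, 0.002, -1.0]]
contact_force: [-0.1, 0.8, -0.8]
grip_width: 0.158
```

Request:
jog_arm --plan '[{"translation": [0, 0, -2], "spin": 0}, {"translation": [0, 0, -2], "spin": 0}, {"translation": [0, 0, -2], "spin": 0}, {"translation": [0, 0, -2], "spin": 0}]' --claw 165

```text
t: 27.02
position: [0.5642, -0.3493, 0.0811]
orientation: [[-0.058, 0.998, 0.0], [0.998, 0.058, -0.0], [-0.0, 0.0, -1.0]]
contact_force: [-0.5, -0.5, 0.2]
grip_width: 0.355
```

Request:
jog_arm --plan '[{"translation": [0, 0, 50], "spin": 0}, {"translation": [0, 0, 110], "spin": 0}, {"translation": [-30, 20, 170], "spin": 0}, {"translation": [-60, 60, 220], "spin": 0}, {"translation": [-75, 90, 225], "spin": 0}, {"translation": [-75, 90, 225], "spin": 0}, {"translation": [-75, 90, 225], "spin": 0}]' --claw 120

```text
t: 27.9
position: [0.4894, -0.2595, 0.3059]
orientation: [[-0.058, 0.998, 0.001], [0.998, 0.058, -0.001], [-0.001, 0.001, -1.0]]
contact_force: [0.3, -0.3, -0.5]
grip_width: 0.532
```

Run:
```python
from h import *
shot('wrist','w9');print(get_obs()['position'])
print(segrect('w9',(.564,-.349),.046,.012,.035));print(segrect('w9',(.559,-.243),.046,.014,.035))
for y in (-.16,-.113): print(segrect('w9',(.553,y),.018,.014,.03))
```

```text
[ 0.4895 -0.2598  0.3053]
(454, np.float64(0.023959271688470785), ((564.052734375, -333.3514709472656), (28.040691375732422, 24.355531692504883), 4.6585798263549805), array([ 0.5625, -0.3283]))
(3390, np.float64(0.023044186624405022), ((559.1793823242188, -243.43475341796875), (45.372222900390625, 75.67033386230469), 3.40860652923584), array([ 0.5584, -0.2417]))
(419, np.float64(0.01783899964729796), ((554.6795654296875, -160.34133911132812), (23.77946662902832, 25.84271812438965), 2.811046600341797), array([ 0.5544, -0.1605]))
(368, np.float64(0.017836822799375762), ((552.0277099609375, -115.25125885009766), (24.33739471435547, 19.97130584716797), 2.9568824768066406), array([ 0.5514, -0.1153]))
```

View pics/w9.png

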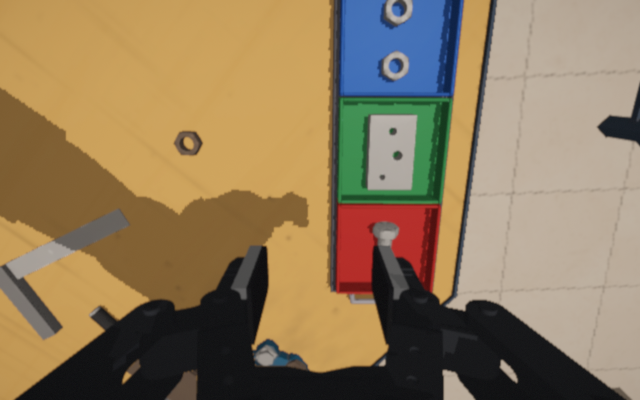

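The finger hides most of the bolt in this view, so I step aside for a clear look.

Request:
jog_arm --plan '[{"translation": [0, -50, 0], "spin": 0}, {"translation": [-40, -90, 0], "spin": 0}, {"translation": [-80, -130, 0], "spin": 0}, {"translation": [-120, -160, 0], "spin": 0}, {"translation": [-120, -160, 0], "spin": 0}, {"translation": [-120, -160, 0], "spin": 0}, {"translation": [-120, -160, 0], "spin": 0}]'

```text
t: 28.82
position: [0.37, -0.4188, 0.3053]
orientation: [[-0.059, 0.998, -0.0], [0.998, 0.059, 0.001], [0.001, -0.0, -1.0]]
contact_force: [0.9, -1.1, 0.2]
grip_width: 0.531
```

Run:
```python
from h import *
shot('wrist','w10');shot('top','t10');o=get_obs();print(o['position'],o['qd'])
for t in ('w10','t10'):
    print(t,segrect(t,(.564,-.349),.046,.012,.035))
for n,c in [('brown',(.350,-.247)),('thin',(.514,.334))]:
    for t in ('top0','t10'): print(n,t,segrect(t,c,.045,.006,.03))
```

```text
[ 0.3701 -0.4186  0.3057] [ 0.0007 -0.0043 -0.0016 -0.0003 -0.0008 -0.0008]
w10 (1239, np.float64(0.02139816026329039), ((563.0940551757812, -352.7358093261719), (25.505783081054688, 59.76243591308594), 2.904125213623047), array([ 0.5614, -0.3488]))
t10 (193, np.float64(0.02341135836000041), ((564.6580200195312, -351.6245422363281), (62.851478576660156, 59.928001403808594), 41.805030822753906), array([ 0.5643, -0.3456]))
brown top0 (77, np.float64(0.013000691484932991), ((355.7694396972656, -247.74978637695312), (67.60175323486328, 49.827911376953125), 36.29412078857422), array([ 0.3531, -0.2462]))
brown t10 (80, np.float64(0.012709149790702812), ((352.711181640625, -242.4461212158203), (77.23426055908203, 32.62843322753906), 40.33373260498047), array([ 0.3533, -0.2448]))
thin top0 (148, np.float64(0.013341852805787036), ((522.330078125, 333.75830078125), (75.5075912475586, 63.829837799072266), 65.05534362792969), array([0.5158, 0.3355]))
thin t10 (155, np.float64(0.013126526309553244), ((523.3316650390625, 327.2916564941406), (83.00593566894531, 55.42947006225586), 48.67801284790039), array([0.516 , 0.3351]))
```

View pics/w10.png

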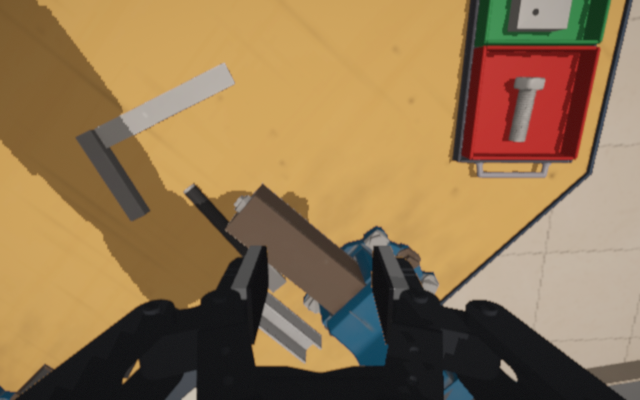

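View pics/t10.png

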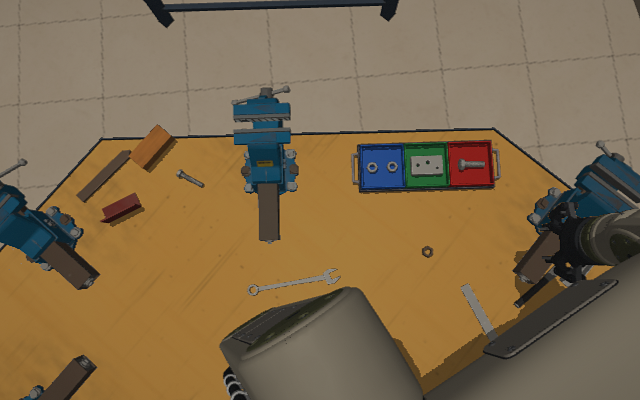

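The top view shows the nuts at (372,168) and (392,167) in blue, the block at (427,165) in green and the bolt lying at (470,163) in red. The brown nut (428,252) and thin bolt (190,179) have not moved, and the arm is clear, so I hand in.

```bash
python3 -c "
from workcell import *
print(get_obs()['t'],sign_off())"
```

```text
the job is handed in; nothing more can be done
28.925 None
```

The job is handed in after 28.9 s: the bolt is in red, the block in green and both bright nuts in blue. `sign_off()` gives no verdict, so this rests on my own checks.

- **Bolt:** it lies near the centre of the red bin, about (563, -353) mm by the wrist camera.
- **Block:** it is flat in the green bin at (559, -243) mm, with its top at 23 mm.
- **Nuts:** both are flat on the blue bin's floor, about 48 mm apart, with their tops at 18 mm.
- **Brown nut and thin bolt:** they are at the same pixels as at the start. Their measured centres moved less than 2 mm, which is within noise.

The wrist and top cameras agreed to about 1–2 mm wherever both saw a part clearly. A few outline fits on the top camera were spoiled by noise: the look-alikes, the bolt in its bin and the blue bin at the start. For those I relied on wrist depth, mean positions and the pictures themselves. One bolt check was blocked by a finger, so I repeated it from a clear position. No check failed.

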